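# Feeler test of a cabinet door's hinge gap

## Task

A small two-door cabinet lies on its back on the desk, doors up, one door with a round wooden knob and one without. Take the feeler gauge out of the square pencil cup by its black handle and test the gap along the outer (hinge) edge of the knob door: slide the blade down into it until the stop plate rests flat on the wood, then let go and leave it standing there. In the gap beside the plain door it would only jam.

Things in the scene. Friction and masses are not known exactly. Their poses are not given: they have to be found in the camera images.
- feeler_grip (a point): Feeler gauge standing upright in a loose square cup (66 mm, 95 mm high; rim carries its stop plate). Black square handle 24 x 24 x 50 mm high; steel stop plate 64 (x) x 40 (y) x 6 mm under it; steel blade 40 (x) wide, 5 (y) thick, reaching 45 mm below the plate. Point: handle's centre, 31 mm above the plate's underside, 76 mm above the blade's end. z up. Lift over 45 mm to clear the cup.
- gap_left (a point): Middle of the left (+y) outer gap of a fixed wooden cabinet lying doors up (226 x 257 mm, 100 mm high), level with the flush door and frame faces, 7.5 mm inside the frame's edge. x along the gap, y across, z up. Beside the knob door: 15 mm wide, centred here, 4 mm bevels each side, 90 mm deep. Beside the plain door: 3 mm, blade jams. Hinge barrels 6 mm high from 68 mm either way along x.
- gap_right (a point): The same at the right (-y) outer gap: half-way along it, level with the door and frame faces, 7.5 mm inside the frame's edge, same axes. 15 mm wide if the knob door lies on this side, 3 mm if the plain door does.
- knob (a point): Top of the round wooden knob (30 mm across, 27 mm high, top 127 mm above the desk) at the middle of the knob door (88 mm wide; the plain door is 112 mm wide, no knob). It is about 52 mm from the gap on its own side, 155 mm from the other: the gap nearer the knob is the one to test.
Not all that is in view belongs to the job. Leave any turquoise or yellow look-alike of the part that bears feeler_grip alone.

How it is judged:
By the outcome, as a careful person would: the job done as asked, in the order asked, and still so for the second after the job is handed in, with the robot touching nothing.
It also fails if it takes over 34 s, if anything falls off the work surface, if the arm or the gripper's body presses on something with over 40 N, if the wrist force passes 120 N, or if a joint passes its speed limit or range.

## Robot

A 7-joint arm with a two-finger parallel gripper is mounted at the origin on the work surface. World frame = base frame: x ahead of the robot, y to its left, z up, the work surface at z = 0. Lengths are in m, angles in degrees, forces in N, time in s.
With the tool pointing down it reaches from about 0.425 to 0.875 m from the base axis. Payload 4.7 kg.
Tool frame: the origin (TCP) lies at the very end of the fingers, on their centre line; the grasp point (between the pads) lies 19 mm behind it; z points along the fingers, y is the line along which they close (so a half turn about z gives the same grasp; the last joint's range is limited). The gripper opens to 87 mm and grips with 3 to 60 N. Pads are 19 mm wide; open, the fingers measure 117 mm over their backs; the gripper's body (75 mm by 190 mm) begins 51 mm behind the grasp point.
Start: joints at [67.787, 18.392, -4.016, 83.108, 1.295, 78.541, -3.26], TCP at [0.254, -0.598, 0.223] pointing down, gripper open.
Joint ranges: [-163.93, 163.93], [-17.29, 119.83], [-79.2, 71.16], [3.27, 140.29], [-89.18, 269.18], [5.43, 117.66], [-154.24, 154.24]. Speed limits (degrees/s): [147.25, 147.25, 180, 180, 180, 180, 180].

## Interface

Orientations are given as [roll, pitch, yaw] about the fixed x, y, z axes, in that order (R = Rz(yaw) Ry(pitch) Rx(roll)).
In Python, from cell import get_obs, eyes, env gives the robot as it stands.
- The arm moves only by the tool servo_tool, never from a script. Its argument "series" is a list that holds one entry, the list of rows, each a list of 7 numbers: the shift along the tool's x, y, z in units of 300 mm (1.0 is 300 mm), then the turn, a rotation vector about the tool's x, y, z in units of pi rad (1.0 is pi rad), then the opening, from 0 (shut) to 1 (fully open). In form: [[[tx, ty, tz, wx, wy, wz, gripper], ...]]. A call has 1 to 12 rows; each row is the pose to reach, as a shift and turn from the pose commanded when the call began, along the tool's axes at that moment, turning the shorter way round; what a row does not reach only later rows make up. A row lasts 1/12 s, in which the tool goes at most 41.7 mm and 7.16 degrees, less where a joint would pass 70% of its speed; a pose out of reach is approached as far as the arm can. A call with a number of a shift or a turn outside -1 to 1 is refused whole. A call with a gripper value outside its range is refused whole. The fingers move at their own pace and stop on an object; "grip_force" is the grip in N (left out, the last holds). Time passes only in rows, so rows that repeat a pose let the fingers close. It gives the time, the measured TCP pose, the force, the opening and the grip force at its end, in the units of the state.
- get_obs(): the state, without advancing time (a new reading comes with each control period).
- eyes.read_camera(name): name is "scene" or "top" or "wrist"; returns a dict with "frame" (400x640x3 uint8, red, green, blue), "depth" (400x640 float32, m along the optical axis (not along the pixel's ray), 0 where there is no reading), "fx", "fy", "cx", "cy" (pixels), "distortion" ([k1, k2, p1, p2, k3] as OpenCV has them; the pictures are not rectified), "origin" and "rotation" of the camera in the world; the wrist camera has in their place "mount" (4x4, takes a point from camera to tool coordinates, whose origin is the TCP and whose axes are the flange's). Camera axes: x right, y down, z forward; pixel columns grow to the right and rows downward; lengths in m; the calibration is good to about 2 mm. A picture is of the moment at which its call begins: read the wrist's pose just before it.
- env.sign_off(): hands the job in; it is judged then, once.
The state is a dict: "time_s": time; "qpos": joint angles; "joint_velocities": joint speeds; "effort": joint torques, N m; "tool_pos": TCP position; "tool_rot": TCP orientation; "force": force on the tool from outside, world axes, zero at the start; "wrist_torque": the same for the moment, N m; "grip_width": finger opening in m; "grasp_force": force on a finger pad.
Only numpy, scipy, OpenCV 4.12 (cv2) and the standard library are available. Lean on these libraries where they do the work, as an engineer would, in place of code of your own. Each camera call takes 0.05 s, during which the arm holds its last target. There are 200 camera calls.

## Working session

There is one attempt and no reset: what is moved stays moved. The work goes in short steps, Python scripts to look and compute and a tool call to move; the robot and the scene stay as the last step left them, time stands still between calls to the robot, and variables do not carry over. Pictures are saved under pics/ and viewed, at most 10 in all, crops included, and the job is handed in when it is done.

Besides the shell and the picture viewer there is one more tool, called after ">>>" in YAML: its name, and indented under it one key for each argument. servo_tool: Moves the arm, as the interface text tells. Shifts and turns lie within -1 to 1; 1 stands for 300 mm of shift or pi rad of turn. Its arguments: {"type":"object","properties":{"series":{"type":"array"},"grip_force":{"type":"number"}},"required":["series"]}

```bash
ls; mkdir -p pics; cat > h.py <<'E'
import numpy as np, cv2
from cell import get_obs, eyes, env
from scipy.spatial.transform import Rotation as R
def cam(n):
    o=get_obs(); c=eyes.read_camera(n)
    c['K']=np.array([[c['fx'],0,c['cx']],[0,c['fy'],c['cy']],[0,0,1.]])
    if n=='wrist':
        M=np.array(c['mount']); Rt=R.from_euler('xyz',o['tool_rot'],degrees=True).as_matrix()
        c['rotation']=Rt@M[:3,:3]; c['origin']=Rt@M[:3,3]+np.array(o['tool_pos'])
    c['rotation']=np.array(c['rotation']).reshape(3,3); c['origin']=np.array(c['origin'])
    return c
def rays(c,uv):
    p=cv2.undistortPoints(np.array(uv,float).reshape(-1,1,2),c['K'],np.array(c['distortion'],float)).reshape(-1,2)
    return np.c_[p,np.ones(len(p))]@c['rotation'].T
def onplane(c,uv,z):
    d=rays(c,uv); return c['origin']+d*((z-c['origin'][2])/d[:,2])[:,None]
def bydepth(c,uv):
    uv=np.array(uv).reshape(-1,2); d=rays(c,uv); z=np.array([c['depth'][int(round(v)),int(round(u))] for u,v in uv])
    return c['origin']+d*z[:,None]
def save(c,n): cv2.imwrite('pics/'+n,c['frame'][:,:,::-1])
E
python3 - <<'E'
from h import *
print(get_obs())
for n in('scene','top'):
    c=cam(n); save(c,n+'1.png'); print(n,c['origin'],c['rotation'].round(3).tolist(),c['fx'])
    np.savez(n+'1.npz',**{k:np.array(v) for k,v in c.items()})
E
```

```text
pics
{'time_s': 0.0, 'qpos': array([67.78606687, 18.43882609, -4.01624425, 83.17626615,  1.29343818,
       78.54099161, -3.26073442]), 'joint_velocities': array([ 0.0247747 ,  0.09150833, -0.00674726, -0.05431121,  0.00019214,
       -0.05402337,  0.05837304]), 'effort': array([-2.57526281e-04, -4.91283524e+01, -4.03586794e-01, -3.12527597e+01,
       -6.36811322e-02,  4.37008752e-02,  1.95080474e-04]), 'tool_pos': array([ 0.25394962, -0.59772219,  0.22145231]), 'tool_rot': array([-1.79889078e+02,  4.09799720e-03,  2.30233471e+01]), 'force': array([-0.02823656,  0.6566731 ,  0.99016962]), 'wrist_torque': array([-0.00794669, -0.03473895, -0.05385505]), 'grasp_force': 0.0, 'grip_width': 0.08722676940293118}Traceback (most recent call last):
  File "<stdin>", line 4, in <module>
  File "h.py", line 10, in cam
    c['rotation']=np.array(c['rotation']).reshape(3,3); c['origin']=np.array(c['origin'])
                  ~~~~~~~~~~~~~~~~~~~~~~~~~~~~~~~^^^^^
ValueError: cannot reshape array of size 3 into shape (3,3)
```

```bash
sed -i "s/    c\['rotation'\]=np.array(c\['rotation'\]).reshape(3,3); /    r=np.array(c['rotation']); c['rotation']=r if r.size==9 else R.from_euler('xyz',r,degrees=True).as_matrix(); /" h.py
python3 - <<'E'
from h import *
for n in('scene','top'):
    c=cam(n); save(c,n+'1.png'); print(n,c['origin'],c['rotation'].round(3).tolist(),c['fx'])
    np.savez(n+'1.npz',**{k:np.array(v) for k,v in c.items()})
E
```

```text
scene [ 0.99380536 -0.13291191  0.85509754] [[0.235, 0.796, -0.558], [0.972, -0.187, 0.142], [0.008, -0.576, -0.817]] 378.01706470533554
top [0.27030565 0.00436539 1.26043323] [[-0.029, -0.98, 0.194], [-1.0, 0.028, -0.009], [0.004, -0.195, -0.981]] 506.27138183989905
```

View pics/top1.png

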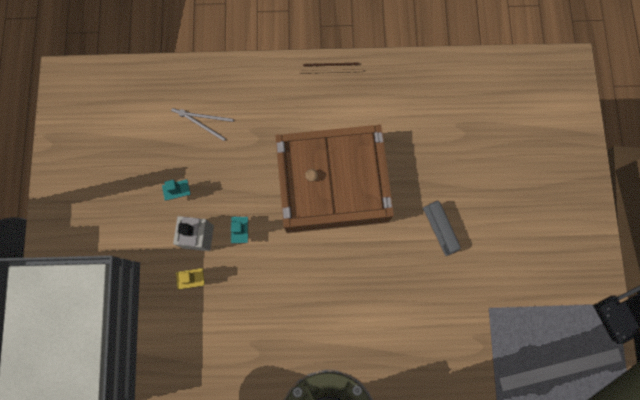

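View pics/scene1.png

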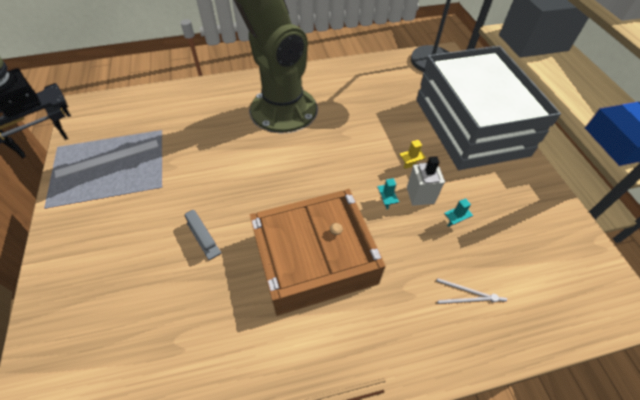

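Image left is +y: the knob (312,175) is on the left/+y door, so gap_left is the one to test. Candidates for the gauge in the top view are the black handle in the grey cup (186,230), turquoise at (176,188) and (240,230), and yellow at (190,279). The black one in the cup fits the description, so I'll check it close up and measure.

```bash
python3 - <<'E'
from h import *
t=dict(np.load('top1.npz')); s=dict(np.load('scene1.npz'))
a=cv2.resize(t['frame'][160:300,150:290],None,fx=2.8,fy=2.8,interpolation=cv2.INTER_CUBIC)
b=cv2.resize(t['frame'][115:241,265:405],None,fx=2.8,fy=2.8,interpolation=cv2.INTER_CUBIC)
b=cv2.copyMakeBorder(b,0,a.shape[0]-b.shape[0],0,0,cv2.BORDER_CONSTANT)
cv2.imwrite('pics/crop1.png',np.hstack([a,b])[:,:,::-1])
# black handle
for n,c,(x0,y0,x1,y1) in(('top',t,(170,210,212,252)),('scene',s,(410,150,450,210))):
    f=c['frame'][y0:y1,x0:x1]; m=(f.max(2)<45).astype(np.uint8)
    k,l,st,ce=cv2.connectedComponentsWithStats(m)
    for i in range(1,k):
        if st[i,4]>15: print(n,'black',st[i],ce[i]+[x0,y0], bydepth(c,ce[i]+[x0,y0]),onplane(c,ce[i]+[x0,y0],.151))
print('knob',bydepth(t,[[312,175],[313,174]]),onplane(t,[[312,175]],.127))
print('corners',onplane(t,[[277,137],[382,126],[391,218],[286,229]],.1).round(4).tolist())
print('door z',bydepth(t,[[350,160],[300,200]]))
d=bydepth(t,[(u,v) for v in range(215,250,3) for u in range(170,215,3)])
print((d[:,2].reshape(12,15)*1000).round().astype(int))
E
```

```text
top black [  9  14  14  11 136] [185.5        229.05882353] [[0.44007908 0.30079314 0.15500534]] [[0.44069423 0.30186719 0.151     ]]
scene black [ 16   8  12  16 140] [431.57142857 165.27857143] [[0.45497906 0.30141953 0.14051568]] [[0.46288471 0.29504703 0.151     ]]
knob [[0.56137775 0.01939619 0.13013022]
 [0.56452601 0.01707317 0.12689451]] [[0.56218384 0.01943781 0.127     ]]
corners [[0.6655, 0.1014, 0.1], [0.6863, -0.1519, 0.1], [0.4609, -0.1613, 0.1], [0.4421, 0.0831, 0.1]]
door z [[ 0.6029482  -0.07132248  0.10145733]
 [ 0.50916676  0.04923868  0.10233285]]
[[   1    3    5   -1   -4    3   -2    3   -1   -6    5    1   -2   -2
    -4]
 [   1    3    0   96   94  101  100   98  101   91   -5    3   -2    2
     0]
 [  -1   -3   -2   95  103   97   99  100  101  101   95   97   91    2
     1]
 [   0   -1    1  146  152  151  151  100  100   96   57   91   84   53
    23]
 [  -1    5   97  152  151  150  152  133  102  100    8   93   82   49
    17]
 [   3    0   95  147  150  152  146  127  102  101    8   94   71   43
    18]
 [  -3    0   96  147  152  150  142  124  100  101  100   95   67   41
     6]
 [   1    3   93   84   99   99  108  110  102   94   95   93   67   36
     5]
 [1260    1   93  101  101   98 1260  100  102    8   94   87   61   26
     1]
 [   4    0   93  101  101  100  104  100  100    6   97   85   56   21
     0]
 [   0    2   76   84   92   94   95  101  101   93   97   84   52   21
     4]
 [  -1    0    0   -3    1   17   25   36   47   55   65   72   50   25
     3]]
```

View pics/crop1.png

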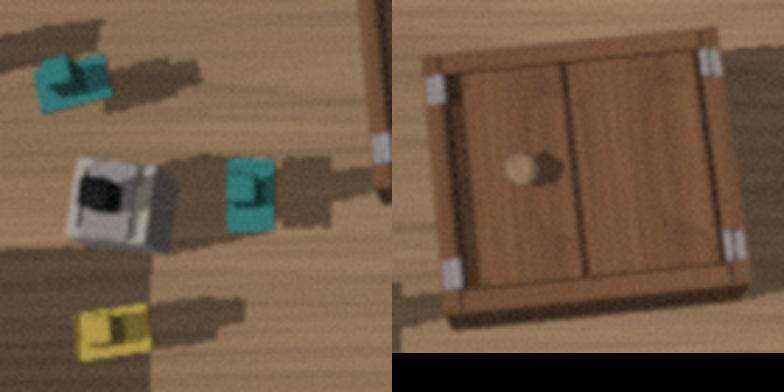

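The crop shows the black handle on a steel plate in the grey cup, with turquoise and yellow look-alikes beside it. The knob door has the wide gap on the left. Next I'll plan the moves.

```bash
cat >> h.py <<'E'
def plan(p,yaw,P0=None,r0=None):
    o=get_obs(); P0=np.array(o['tool_pos']) if P0 is None else P0; r0=o['tool_rot'] if r0 is None else r0
    A=R.from_euler('xyz',r0,degrees=True); B=R.from_euler('xyz',[180,0,yaw],degrees=True)
    s=A.inv().apply(np.array(p)-P0); w=(A.inv()*B).as_rotvec()
    print('shift',(s/.3).round(4),'turn',(w/np.pi).round(4),'rows',max(np.linalg.norm(s)/.0417,np.degrees(np.linalg.norm(w))/7.16).round(1))
E
python3 - <<'E'
from h import *
c=cam('wrist'); print(np.array(c['mount']).round(3).tolist(),c['fx'])
plan([.46,-.40,.30],23); plan([.53,-.30,.32],23)
E
```

```text
[[0.0, -0.953, -0.303, 0.084], [1.0, 0.001, -0.001, -0.002], [0.001, -0.303, 0.953, -0.163], [0.0, 0.0, 0.0, 1.0]] 282.3308974619364
shift [ 0.8899 -0.339  -0.2602] turn [-0.0004  0.      0.0001] rows 7.1
shift [ 1.235  -0.5546 -0.3266] turn [-0.0004  0.      0.0001] rows 10.0
```

>>> servo_tool:
  series:
    - [[0.5,-0.19,-0.26,0,0,0,0.7],[0.89,-0.34,-0.26,0,0,0,0.7],[0.89,-0.34,-0.26,0,0,0,0.7],[0.89,-0.34,-0.26,0,0,0,0.7],[0.89,-0.34,-0.26,0,0,0,0.7],[0.89,-0.34,-0.26,0,0,0,0.7],[0.89,-0.34,-0.26,0,0,0,0.7],[0.89,-0.34,-0.26,0,0,0,0.7]]

```text
time_s: 0.87
tool_pos: [0.4677, -0.3917, 0.3027]
tool_rot: [180.0, -0.4, 23.8]
force: [0.4, 1.4, 0.7]
grip_width: 0.0616
grasp_force: 0.0
```

```bash
python3 - <<'E'
from h import *
o=get_obs();print(o['time_s'],o['tool_pos'],o['tool_rot'])
plan([.54,-.13,.32],5)
plan([.48,.10,.32],5,np.array([.54,-.13,.32]),[180,0,5]); plan([.42,.30,.30],5,np.array([.54,-.13,.32]),[180,0,5])
E
```

```text
0.8667 [ 0.46774851 -0.39171053  0.30271736] [179.98572947  -0.39367286  23.75924887]
shift [ 0.5723 -0.7014 -0.0539] turn [-0.0003 -0.0022  0.1042] rows 6.5
shift [-0.1324 -0.7812 -0.    ] turn [0. 0. 0.] rows 5.7
shift [-0.2736 -1.4627  0.0667] turn [0. 0. 0.] rows 10.7
```

>>> servo_tool:
  series:
    - [[0.57,-0.7,-0.054,0,0,0.104,0.7],[0.57,-0.7,-0.054,0,0,0.104,0.7],[0.57,-0.7,-0.054,0,0,0.104,0.7],[0.57,-0.7,-0.054,0,0,0.104,0.7],[0.57,-0.7,-0.054,0,0,0.104,0.7],[0.57,-0.7,-0.054,0,0,0.104,0.7],[0.57,-0.7,-0.054,0,0,0.104,0.7]]

```text
time_s: 1.45
tool_pos: [0.5363, -0.1337, 0.3173]
tool_rot: [-179.9, -0.1, 4.7]
force: [0.8, 0.7, 0.6]
grip_width: 0.0607
grasp_force: 0.0
```

>>> servo_tool:
  series:
    - [[-0.13,-0.78,0,0,0,0,0.7],[-0.13,-0.78,0,0,0,0,0.7],[-0.13,-0.78,0,0,0,0,0.7],[-0.13,-0.78,0,0,0,0,0.7],[-0.13,-0.78,0,0,0,0,0.7],[-0.13,-0.78,0,0,0,0,0.7],[-0.13,-0.78,0,0,0,0,0.7],[-0.13,-0.78,0,0,0,0,0.7]]

```text
time_s: 2.12
tool_pos: [0.4783, 0.0924, 0.317]
tool_rot: [179.9, -0.0, 4.6]
force: [0.2, -1.0, 0.6]
grip_width: 0.061
grasp_force: 0.0
```

```bash
python3 - <<'E'
from h import *
o=get_obs();print(o['time_s'],o['tool_pos'],o['tool_rot'])
c=cam('wrist'); save(c,'w1.png'); np.savez('w1.npz',**{k:np.array(v) for k,v in c.items()})
plan([.44,.30,.27],5)
E
```

```text
2.1167 [0.47827407 0.09244081 0.31697343] [ 1.79948444e+02 -3.87807700e-02  4.56121200e+00]
shift [-0.0759 -0.7067  0.1549] turn [ 0.0004 -0.0001 -0.0036] rows 5.2
```

View pics/w1.png

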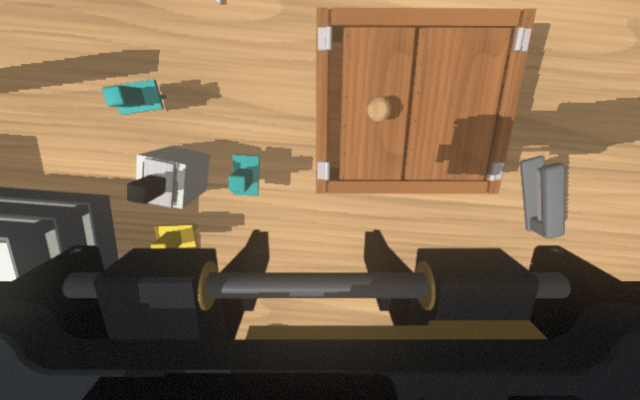

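The wrist view shows the handle at (147,188) in the cup at (173,178), the knob at (379,109), and the knob door's gap as the dark strip at about x=330–342. Now I'll profile the gap.

```bash
python3 - <<'E'
from h import *
c=dict(np.load('w1.npz')); g=cv2.cvtColor(c['frame'],cv2.COLOR_RGB2GRAY)
for v in (70,90,100,110,120,140):
    print(v,g[v,310:352].tolist())
    z=bydepth(c,[(u,v) for u in range(310,352,2)])[:,2]; print((z*1000).round().astype(int).tolist())
print(onplane(c,[[310,100],[352,100]],.1))
print('knob',onplane(c,[[379,109]],.127), bydepth(c,[[379,109]]))
E
```

```text
70 [174, 175, 175, 173, 173, 165, 146, 136, 136, 140, 138, 137, 131, 132, 130, 127, 126, 112, 94, 93, 95, 94, 94, 95, 96, 98, 98, 95, 90, 96, 95, 96, 114, 130, 137, 140, 137, 134, 131, 139, 141, 145]
[1, 480, 2, -1, 102, 101, 101, 101, 102, 99, 98, 10, 9, 10, 10, 8, 90, 98, 99, 101, 100]
90 [184, 182, 183, 180, 181, 170, 154, 142, 135, 140, 138, 134, 128, 128, 131, 129, 122, 103, 90, 87, 92, 94, 92, 92, 96, 91, 92, 89, 91, 89, 88, 102, 122, 135, 139, 138, 131, 134, 136, 143, 144, 143]
[1, 2, 0, 101, 101, 101, 101, 101, 101, 101, 95, 8, 8, 9, 8, 8, 97, 99, 101, 100, 101]
100 [187, 182, 185, 186, 187, 175, 154, 137, 140, 137, 140, 134, 128, 127, 126, 131, 123, 106, 89, 91, 95, 89, 90, 93, 87, 94, 93, 92, 91, 94, 93, 107, 126, 135, 140, 138, 134, 134, 138, 142, 144, 143]
[-1, -1, 0, 99, 100, 100, 99, 100, 102, 99, 7, 8, 10, 7, 9, 7, 97, 99, 101, 101, 100]
110 [183, 184, 183, 181, 181, 172, 155, 140, 136, 138, 136, 133, 129, 128, 131, 128, 120, 100, 85, 92, 92, 92, 89, 89, 91, 90, 92, 88, 89, 92, 97, 116, 129, 138, 140, 132, 133, 134, 141, 144, 143, 139]
[0, 0, -1, 100, 101, 100, 101, 101, 100, 99, 10, 10, 9, 9, 9, 6, 96, 100, 99, 100, 101]
120 [160, 160, 159, 159, 158, 154, 146, 135, 136, 137, 132, 132, 127, 127, 128, 130, 119, 97, 89, 89, 93, 95, 94, 94, 95, 93, 91, 93, 95, 90, 95, 118, 129, 136, 137, 131, 129, 136, 142, 147, 142, 136]
[0, 2, 1, 100, 101, 100, 100, 100, 100, 97, 9, 8, 7, 8, 8, 8, 97, 101, 102, 98, 101]
140 [178, 178, 174, 178, 176, 167, 148, 141, 137, 138, 135, 131, 130, 132, 129, 133, 119, 92, 90, 90, 90, 94, 90, 89, 90, 91, 92, 89, 92, 98, 112, 129, 134, 134, 132, 132, 138, 141, 144, 142, 139, 135]
[1, 1, 1, 100, 101, 100, 100, 100, 102, 97, 8, 7, 9, 8, 8, 88, 98, 99, 98, 100, 100]
[[0.56922936 0.10918881 0.1       ]
 [0.57349861 0.05589319 0.1       ]]
knob [[0.56508963 0.02575395 0.127     ]] [[0.56508403 0.02585777 0.12748902]]
```

>>> servo_tool:
  series:
    - [[-0.1,-0.7,0.1,0,0,0,0.7],[-0.1,-0.7,0.1,0,0,0,0.7],[-0.1,-0.7,0.1,0,0,0,0.7],[-0.1,-0.7,0.1,0,0,0,0.7],[-0.1,-0.7,0.1,0,0,0,0.7],[-0.1,-0.7,0.1,0,0,0,0.7],[-0.1,-0.7,0.1,0,0,0,0.7],[-0.1,-0.7,0.1,0,0,0,0.7]]

```text
time_s: 2.83
tool_pos: [0.4343, 0.296, 0.2862]
tool_rot: [179.9, 0.0, 4.2]
force: [0.2, -1.4, 0.5]
grip_width: 0.061
grasp_force: 0.0
```

```bash
python3 - <<'E'
from h import *
o=get_obs();print(o['time_s'],o['tool_pos'],o['tool_rot'])
c=cam('wrist'); cv2.imwrite('pics/w2.png',cv2.resize(c['frame'][:260,200:500],None,fx=2,fy=2)[:,:,::-1]); np.savez('w2.npz',**{k:np.array(v) for k,v in c.items()})
E
```

```text
2.8333 [0.43430638 0.29599111 0.28619647] [1.79939213e+02 4.80006599e-02 4.19577246e+00]
```

View pics/w2.png

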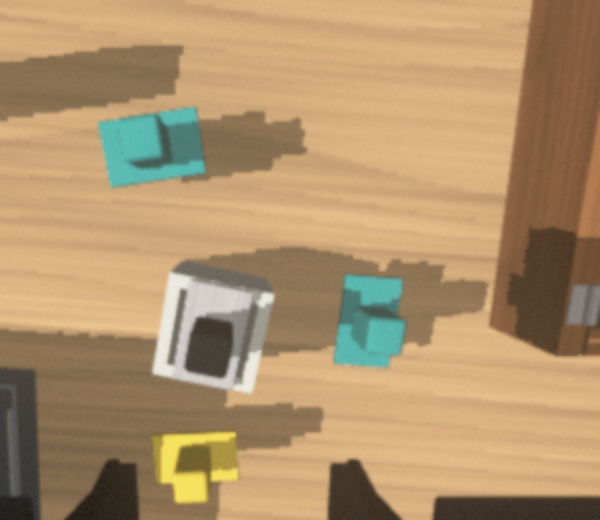

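```bash
python3 - <<'E'
from h import *
c=dict(np.load('w1.npz'))
vv,uu=np.mgrid[40:160,322:348]
P=bydepth(c,np.c_[uu.ravel(),vv.ravel()]).reshape(120,26,3); Z=P[:,:,2]
deep=(Z<.06); print('deep counts',deep.sum(1)[::10])
L=[];Rr=[]
for i in range(120):
    w=np.where(deep[i])[0]
    if len(w)>5: L.append([322+w.min()-.5,40+i]); Rr.append([322+w.max()+.5,40+i])
for n,e in(('L',L),('R',Rr)):
    q=onplane(c,e,.096); k=np.polyfit(q[:,0],q[:,1],1); r=q[:,1]-np.polyval(k,q[:,0]); m=abs(r)<.003;k=np.polyfit(q[m,0],q[m,1],1)
    print(n,'yaw',np.degrees(np.arctan(k[0])),'y@.57',np.polyval(k,.57),'x range',q[:,0].min(),q[:,0].max(),r.std())
# cabinet outer left edge / hinges
print('hinges',onplane(c,[[324,38],[323,171]],.1),'frame ends',onplane(c,[[318,9],[317,192]],.1))
c=dict(np.load('w2.npz'))
f=c['frame'][130:200,270:345]; m=(f.max(2)<55).astype(np.uint8)
# handle top via depth
vv,uu=np.mgrid[130:200,270:345]; P=bydepth(c,np.c_[uu.ravel(),vv.ravel()]); z=P[:,2]
t=P[(z>.144)&(z<.158)]; q=cv2.minAreaRect((t[:,:2]*1000).astype(np.float32)); print('handle top',q,t.mean(0),len(t))
t=P[(z>.085)&(z<.108)]; q=cv2.minAreaRect((t[:,:2]*1000).astype(np.float32)); print('cup+plate',q,t.mean(0))
full=lambda a:np.array(a,float)/2+[200,0]
print('cup corners',(onplane(c,full([[175,270],[272,292],[252,392],[153,373]]),.095)*1000).round(1).tolist())
print('plate corners',(onplane(c,full([[187,283],[252,297],[234,390],[170,376]]),.101)*1000).round(1).tolist())
E
```

```text
deep counts [10 11 11 11 11 11 11 11 11 10 10 10]
L yaw 4.311451001611674 y@.57 0.08339091992757454 x range 0.4951460134805158 0.6402475786534719 0.0005142321887081017
R yaw 4.396905430138457 y@.57 0.06961036026533605 x range 0.4963469505951532 0.6412178030460853 0.00036512171205790617
hinges [[0.64074036 0.09761858 0.1       ]
 [0.47874036 0.08467314 0.1       ]] frame ends [[0.67024087 0.10725041 0.1       ]
 [0.44813297 0.09045143 0.1       ]]
handle top ((444.4709777832031, 311.3575439453125), (23.89837646484375, 24.07633399963379), 82.74109649658203) [0.44545117 0.31127382 0.15088149] 479
cup+plate ((444.20562744140625, 311.4429931640625), (66.01040649414062, 66.4939956665039), 82.53964233398438) [0.44928326 0.31105693 0.09830932]
cup corners [[481.8, 336.4, 95.0], [472.8, 275.6, 95.0], [406.9, 282.6, 95.0], [415.1, 347.9, 95.0]]
plate corners [[475.2, 328.2, 101.0], [469.7, 288.1, 101.0], [409.3, 294.6, 101.0], [415.6, 336.2, 101.0]]
```

```bash
python3 - <<'E'
from h import *
def reg(c,box,lo,hi):
    x0,y0,x1,y1=box; vv,uu=np.mgrid[y0:y1,x0:x1]; P=bydepth(c,np.c_[uu.ravel(),vv.ravel()]); z=P[:,2]; t=P[(z>lo)&(z<hi)]
    q=cv2.minAreaRect((t[:,:2]*1000).astype(np.float32)); return [np.round(a,1) for a in q],np.round(np.median(t,0)*1000,1),len(t)
t=dict(np.load('top1.npz'));s=dict(np.load('scene1.npz'));w1=dict(np.load('w1.npz'))
print('handle top',reg(t,(170,210,212,252),.145,.158)); print('handle scene',reg(s,(410,140,450,210),.145,.158))
print('knob top',reg(t,(300,160,330,190),.12,.135)); print('knob scene',reg(s,(322,215,352,245),.12,.135)); print('knob w1',reg(w1,(360,90,400,130),.12,.135))
print('cab top',reg(t,(260,110,410,250),.09,.11)); print('cab scene',reg(s,(240,180,400,315),.09,.11)); print('cab w1',reg(w1,(300,0,560,200),.09,.11))
o=get_obs(); print(o['joint_velocities'].round(2),o['tool_pos'],o['tool_rot'])
c=cam('wrist'); print('handle w2b',reg(c,(270,130,345,200),.144,.158)); print('handle w1',reg(w1,(110,140,210,220),.144,.158))
E
```

```text
handle top ([array([443.5, 308. ]), array([24.6, 23. ]), np.float64(88.1)], array([443.3, 307.3, 150.6]), 115)
handle scene ([array([444.8, 307.9]), array([24.2, 25. ]), np.float64(82.6)], array([447.5, 307. , 149.9]), 85)
knob top ([array([564.7,  20.6]), array([25.6, 27.1]), np.float64(88.8)], array([562.7,  19.7, 124.3]), 109)
knob scene ([array([566.7,  23. ]), array([27.3, 27.5]), np.float64(74.2)], array([568.4,  22.3, 123.8]), 110)
knob w1 ([array([565.7,  24.5]), array([28.4, 28. ]), np.float64(38.8)], array([566. ,  25.5, 125. ]), 468)
cab top ([array([569.6, -31. ]), array([228.7, 257.5]), np.float64(4.4)], array([564.9, -38.4,  99.6]), 9337)
cab scene ([array([565.6,  32.4]), array([228.6, 378.1]), np.float64(4.4)], array([585.2, -37.5,  99.3]), 9252)
cab w1 ([array([569.6, -27.3]), array([226.3, 257.2]), np.float64(4.3)], array([587.3, -33.8, 100.3]), 34852)
[ 0.76 -0.62  0.51  0.12 -0.22  0.09 -0.22] [0.43478823 0.2952242  0.28637441] [1.79928544e+02 2.01616639e-02 4.08394672e+00]
handle w2b ([array([444.5, 311.4]), array([23.8, 24. ]), np.float64(81.7)], array([445.5, 311.3, 151.2]), 472)
handle w1 ([array([444.6, 310.8]), array([24.4, 24.2]), np.float64(81.3)], array([445.7, 309.1, 151.2]), 434)
```

```bash
python3 - <<'E'
from h import *
for n in ('w1','w2'):
    c=dict(np.load(n+'.npz')); M=c['mount']
    vv,uu=np.mgrid[225:275,200:440]; uv=np.c_[uu.ravel(),vv.ravel()]
    p=cv2.undistortPoints(uv.astype(float).reshape(-1,1,2),c['K'],c['distortion']).reshape(-1,2)
    P=(np.c_[p,np.ones(len(p))]*c['depth'][225:275,200:440].ravel()[:,None])@M[:3,:3].T+M[:3,3]
    t=(abs(P[:,2]+.01)<.009)&(abs(P[:,1])<.06)
    l=P[t&(P[:,1]<0)];r=P[t&(P[:,1]>0)]
    for a in(l,r): print(n,len(a),np.percentile(a*1000,[3,50,97],axis=0).round(1).tolist())
plan([.4445,.309,.215],-8); plan([.4445,.309,.11],-8); print(get_obs()['grip_width'])
E
```

```text
w1 383 [[-8.6, -40.2, -18.7], [9.1, -32.8, -10.5], [11.0, -31.7, -1.7]]
w1 375 [[-8.5, 28.9, -18.6], [9.1, 30.3, -10.6], [11.0, 37.5, -1.7]]
w2 378 [[-8.6, -40.2, -18.4], [9.0, -32.9, -10.9], [11.1, -31.7, -1.8]]
w2 378 [[-8.4, 28.9, -18.4], [9.1, 30.0, -10.8], [11.1, 37.4, -1.9]]
shift [ 0.0353 -0.0444  0.2384] turn [ 0.0004 -0.      0.0669] rows 1.8
shift [ 0.0354 -0.0447  0.5884] turn [ 0.0004 -0.      0.0669] rows 4.3
0.061156640457810135
```

>>> servo_tool:
  series:
    - [[0.033,-0.045,0.15,0,0,0.067,0.7],[0.033,-0.045,0.15,0,0,0.067,0.7],[0.033,-0.045,0.24,0,0,0.067,0.7],[0.033,-0.045,0.33,0,0,0.067,0.7],[0.033,-0.045,0.4,0,0,0.067,0.7],[0.033,-0.045,0.4,0,0,0.067,0.7],[0.033,-0.045,0.4,0,0,0.067,0.7]]

```text
time_s: 3.52
tool_pos: [0.4427, 0.3098, 0.1663]
tool_rot: [179.9, 0.1, -7.9]
force: [1.5, 0.2, 0.9]
grip_width: 0.0613
grasp_force: 0.0
```

```bash
python3 - <<'E'
from h import *
o=get_obs();print(o['time_s'],o['tool_pos'],o['tool_rot'],o['force'])
plan([.4435,.3095,.109],-8)
E
```

```text
3.5167 [0.44268985 0.30980828 0.16626262] [ 1.79905040e+02  7.16273224e-02 -7.93809614e+00] [1.51334081 0.15180999 0.86033966]
shift [0.0031 0.0003 0.1909] turn [0.0005 0.0004 0.0003] rows 1.4
```

>>> servo_tool:
  series:
    - [[0.003,0,0.06,0,0,0,0.7],[0.003,0,0.12,0,0,0,0.7],[0.003,0,0.16,0,0,0,0.7],[0.003,0,0.19,0,0,0,0.7],[0.003,0,0.19,0,0,0,0.7],[0.003,0,0.19,0,0,0,0.7]]

```text
time_s: 4.02
tool_pos: [0.4434, 0.3118, 0.1103]
tool_rot: [-180.0, -0.0, -7.8]
force: [0.3, -0.6, -0.0]
grip_width: 0.0608
grasp_force: 0.0
```

>>> servo_tool:
  series:
    - [[0,0,0,0,0,0,0.4],[0,0,0,0,0,0,0.25],[0,0,0,0,0,0,0.15],[0,0,0,0,0,0,0.15],[0,0,0,0,0,0,0.15],[0,0,0,0,0,0,0.15],[0,0,0,0,0,0,0.1],[0,0,0,0,0,0,0.1]]
  grip_force: 25

```text
time_s: 4.68
tool_pos: [0.4429, 0.3116, 0.1098]
tool_rot: [180.0, -0.0, -7.8]
force: [-0.4, -0.6, 1.3]
grip_width: 0.0241
grasp_force: 25.0
```

>>> servo_tool:
  series:
    - [[0,0,-0.05,0,0,0,0.1],[0,0,-0.12,0,0,0,0.1],[0,0,-0.2,0,0,0,0.1],[0,0,-0.3,0,0,0,0.1],[0,0,-0.4,0,0,0,0.1],[0,0,-0.5,0,0,0,0.1],[0,0,-0.5,0,0,0,0.1]]

```text
time_s: 5.27
tool_pos: [0.4451, 0.3141, 0.2656]
tool_rot: [-179.7, -0.4, -7.8]
force: [1.1, 0.9, -0.4]
grip_width: 0.0239
grasp_force: 25.0
```

```bash
python3 - <<'E'
from h import *
o=get_obs();print(o['time_s'],o['tool_pos'],o['tool_rot'],o['force'],o['grip_width'])
c=cam('wrist'); save(c,'w3.png'); np.savez('w3.npz',**{k:np.array(v) for k,v in c.items()})
plan([.55,.074,.25],4.35)
E
```

```text
5.2667 [0.44510132 0.31406974 0.26561474] [-179.6765316    -0.44317723   -7.7506688 ] [ 1.14480306  0.88763212 -0.35822783] 0.023938203796885573
shift [0.4569 0.7427 0.0419] turn [-0.0009 -0.0016 -0.0672] rows 6.3
```

View pics/w3.png

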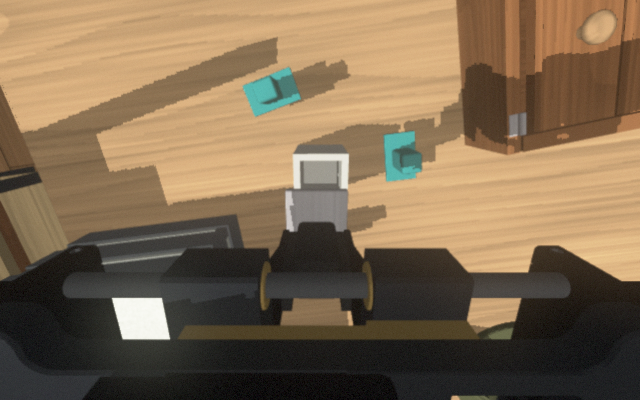

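The gauge is held, with its plate at (318,210). The cup (321,170) stands empty and upright. Moving to above the gap.

>>> servo_tool:
  series:
    - [[0.457,0.743,0.04,0,0,-0.067,0.1],[0.457,0.743,0.04,0,0,-0.067,0.1],[0.457,0.743,0.04,0,0,-0.067,0.1],[0.457,0.743,0.04,0,0,-0.067,0.1],[0.457,0.743,0.04,0,0,-0.067,0.1],[0.457,0.743,0.04,0,0,-0.067,0.1],[0.457,0.743,0.04,0,0,-0.067,0.1],[0.457,0.743,0.04,0,0,-0.067,0.1],[0.457,0.743,0.04,0,0,-0.067,0.1],[0.457,0.743,0.04,0,0,-0.067,0.1]]

```text
time_s: 6.15
tool_pos: [0.5476, 0.0738, 0.2465]
tool_rot: [-179.9, 0.1, 4.4]
force: [-1.0, -0.7, -1.8]
grip_width: 0.0241
grasp_force: 25.0
```

```bash
cat > gap.py <<'E'
from h import *
import sys
o=get_obs();print(o['time_s'],o['tool_pos'],o['tool_rot'],o['joint_velocities'].round(1).tolist())
c=cam('wrist'); save(c,sys.argv[1]+'.png'); np.savez(sys.argv[1]+'.npz',**{k:np.array(v) for k,v in c.items()})
M=np.array(c['mount']); vv,uu=np.mgrid[0:245,200:460]; uv=np.c_[uu.ravel(),vv.ravel()]
p=cv2.undistortPoints(uv.astype(float).reshape(-1,1,2),c['K'],np.array(c['distortion'])).reshape(-1,2)
T=((np.c_[p,np.ones(len(p))]*c['depth'][0:245,200:460].ravel()[:,None])@M[:3,:3].T+M[:3,3])
m=(abs(T[:,2]-.0088)<.004)&(abs(T[:,1])<.03)
q=cv2.minAreaRect((T[m,:2]*1000).astype(np.float32)); print('plate tool mm',q,m.sum(),np.percentile(T[m]*1000,[1,99],axis=0).round(1).tolist())
W=T@R.from_euler('xyz',o['tool_rot'],degrees=True).as_matrix().T+o['tool_pos']
Z=W[:,2].reshape(245,260); E=[]
for v in range(245):
    s=Z[v]; w=np.where(s<.06)[0]
    w=w[(W[v*260+w,1]<.12)&(W[v*260+w,1]>.03)&(W[v*260+w,0]<.66)]
    # deep run bounded by ~100mm surfaces on both sides
    for run in np.split(w,np.where(np.diff(w)>1)[0]+1):
        if len(run)>4 and run[0]>2 and run[-1]<257 and abs(s[run[0]-3]-.1)<.006 and abs(s[run[-1]+3]-.1)<.006: E.append([200+run[0]-.5,200+run[-1]+.5,v])
E=np.array(E); print('rows',len(E))
r=R.from_euler('xyz',o['tool_rot'],degrees=True); C=[]
for j in (0,1):
    q=onplane(c,E[:,[j,2]],.096); t=r.inv().apply(q-o['tool_pos'])*1000
    k=np.polyfit(t[:,0],t[:,1],1); e=t[:,1]-np.polyval(k,t[:,0]); g=abs(e)<2; k=np.polyfit(t[g,0],t[g,1],1); C.append(k)
    print('edge tool: y at x=0',k[1],'slope deg',np.degrees(np.arctan(k[0])),'x',t[:,0].min(),t[:,0].max(),'world y@.57',np.interp(.57,*q[np.argsort(q[:,0])][:,:2].T))
print('gap centre y at tool x=0:',(C[0][1]+C[1][1])/2)
E
python3 gap.py w4
```

```text
6.15 [0.54763116 0.07383862 0.24645857] [-1.79931484e+02  1.35111040e-01  4.39118138e+00] [-1.0, -0.7, -1.2, -0.4, 0.1, 0.1, 0.0]
plate tool mm ((19.724441528320312, -1.3598194122314453), (39.969181060791016, 28.429534912109375), 89.88756561279297) 2284 [[6.5, -20.8, 6.8], [33.6, 18.0, 12.2]]
rows 86
edge tool: y at x=0 -7.071390015047824 slope deg 0.27484824987116774 x -4.457634784163091 105.0128272716844 world y@.57 0.08271661266212975
edge tool: y at x=0 6.513266926915699 slope deg 0.4016680150642109 x -4.446095292958918 105.01388351326428 world y@.57 0.06921393038684316
gap centre y at tool x=0: -0.27906154406606287
```

View pics/w4.png

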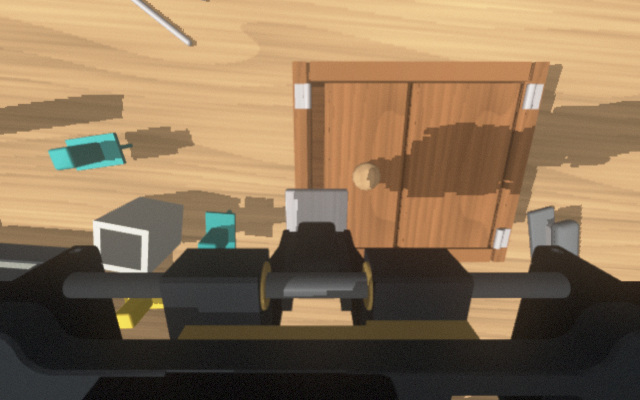

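The plate (316,208) sits over the dark gap strip at about x=305–325, and the knob is at (366,177). The measured offset is small: +1.4 mm in tool y, and about 14 mm along the gap. Lowering.

>>> servo_tool:
  series:
    - [[0.02,0.004,0.05,0,0,0.002,0.1],[0.047,0.005,0.12,0,0,0.002,0.1],[0.047,0.005,0.2,0,0,0.002,0.1],[0.047,0.005,0.25,0,0,0.002,0.1],[0.047,0.005,0.25,0,0,0.002,0.1],[0.047,0.005,0.25,0,0,0.002,0.1],[0.047,0.005,0.25,0,0,0.002,0.1]]

```text
time_s: 6.78
tool_pos: [0.5633, 0.0733, 0.174]
tool_rot: [-180.0, -0.1, 4.0]
force: [0.2, -0.5, 0.0]
grip_width: 0.0238
grasp_force: 25.0
```

```bash
python3 gap.py w5
```

```text
6.7833 [0.56326475 0.07333737 0.17397851] [-1.79992888e+02 -1.02302749e-01  4.04714447e+00] [0.3, -0.5, 0.2, -0.8, 0.2, -0.0, -0.0]
plate tool mm ((19.59486961364746, -1.3450641632080078), (28.37066650390625, 40.00410842895508), 0.031932808458805084) 2269 [[6.5, -20.8, 6.8], [33.6, 18.0, 12.2]]
rows 82
edge tool: y at x=0 -8.485487124660896 slope deg -0.3327292213693171 x 15.831552979005803 90.98684967200583 world y@.57 0.0828901615175664
edge tool: y at x=0 4.926294042177761 slope deg -0.4426031868366032 x 15.838573758407648 90.98912170148077 world y@.57 0.0696501695213545
gap centre y at tool x=0: -1.7795965412415673
```

>>> servo_tool:
  series:
    - [[0,-0.001,0.03,0,0,-0.002,0.1],[0,-0.001,0.06,0,0,-0.002,0.1],[0,-0.001,0.09,0,0,-0.002,0.1],[0,-0.001,0.12,0,0,-0.002,0.1],[0,-0.001,0.15,0,0,-0.002,0.1],[0,-0.001,0.175,0,0,-0.002,0.1],[0,-0.001,0.175,0,0,-0.002,0.1],[0,-0.001,0.175,0,0,-0.002,0.1]]

```text
time_s: 7.5
tool_pos: [0.5624, 0.0723, 0.1195]
tool_rot: [-180.0, 0.1, 4.3]
force: [-0.6, -0.9, -1.6]
grip_width: 0.0239
grasp_force: 25.0
```

>>> servo_tool:
  series:
    - [[0,0,0.005,0,0,0,0.1],[0,0,0.009,0,0,0,0.1],[0,0,0.013,0,0,0,0.1],[0,0,0.016,0,0,0,0.1],[0,0,0.016,0,0,0,0.1],[0,0,0.016,0,0,0,0.1]]

```text
time_s: 8.0
tool_pos: [0.5629, 0.0723, 0.1155]
tool_rot: [180.0, -0.0, 4.3]
force: [-1.5, 0.0, -1.8]
grip_width: 0.0235
grasp_force: 25.0
```

>>> servo_tool:
  series:
    - [[0,0,0.003,0,0,0,0.1],[0,0,0.006,0,0,0,0.1],[0,0,0.006,0,0,0,0.1],[0,0,0.006,0,0,0,0.1]]

```text
time_s: 8.33
tool_pos: [0.5631, 0.0723, 0.1147]
tool_rot: [180.0, -0.0, 4.3]
force: [-2.3, -0.4, 4.5]
grip_width: 0.0236
grasp_force: 25.0
```

The plate is in contact at the expected height (+4.5 N). Releasing with a small opening to stay clear of the knob.

>>> servo_tool:
  series:
    - [[0,0,0,0,0,0,0.3],[0,0,0,0,0,0,0.36],[0,0,0,0,0,0,0.36],[0,0,0,0,0,0,0.36]]

```text
time_s: 8.67
tool_pos: [0.5628, 0.0723, 0.1135]
tool_rot: [180.0, 0.0, 4.3]
force: [0.1, -0.2, -1.3]
grip_width: 0.0308
grasp_force: 0.0
```

>>> servo_tool:
  series:
    - [[0,0,-0.03,0,0,0,0.36],[0,0,-0.07,0,0,0,0.36],[0,0,-0.12,0,0,0,0.36],[0,0,-0.18,0,0,0,0.36],[0,0,-0.26,0,0,0,0.36],[-0.1,0,-0.35,0,0,0,0.36],[-0.2,0,-0.4,0,0,0,0.36],[-0.2,0,-0.4,0,0,0,0.36],[-0.2,0,-0.4,0,0,0,0.36]]

```text
time_s: 9.42
tool_pos: [0.5035, 0.068, 0.2363]
tool_rot: [179.9, -0.3, 4.3]
force: [1.2, 0.5, -1.1]
grip_width: 0.0313
grasp_force: 0.0
```

```bash
python3 - <<'E'
from h import *
o=get_obs();print(o['time_s'],o['tool_pos'],o['grip_width'])
c=cam('wrist'); save(c,'w6.png')
vv,uu=np.mgrid[60:260,220:420]; P=bydepth(c,np.c_[uu.ravel(),vv.ravel()]); z=P[:,2]
for lo,hi in((.145,.175),(.1035,.110)):
    t=P[(z>lo)&(z<hi)&(abs(P[:,0]-.563)<.04)&(abs(P[:,1]-.074)<.03)]; print(len(t),np.median(t,0),np.ptp(t,axis=0),cv2.minAreaRect((t[:,:2]*1000).astype(np.float32)))
    A=np.c_[t[:,:2],np.ones(len(t))]; print('slopes',np.linalg.lstsq(A,t[:,2],rcond=None)[0][:2])
E
```

```text
9.4167 [0.5034526  0.06797147 0.23632251] 0.03133849773880711
789 [0.56519423 0.07382807 0.15621956] [0.02456111 0.02433406 0.00644979] ((564.8758544921875, 73.80169677734375), (23.305295944213867, 23.23626136779785), 4.3994855880737305)
slopes [-0.0255602   0.00553556]
1733 [0.57644612 0.07441441 0.10639081] [0.06587491 0.04409317 0.00533502] ((564.8514404296875, 73.90931701660156), (63.522090911865234, 39.95994567871094), 4.3358354568481445)
slopes [-0.0010494   0.00088218]
```

View pics/w6.png

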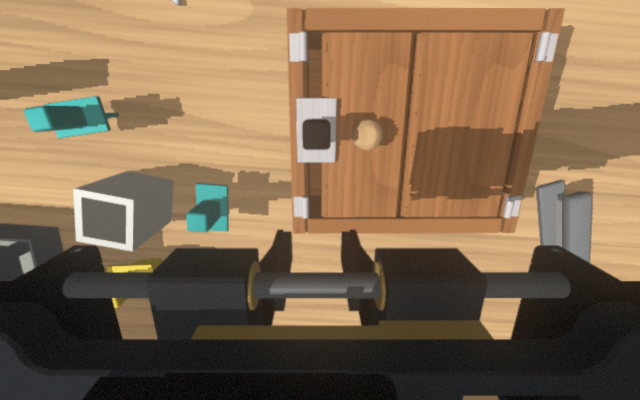

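The gauge stands at (316,132) in the knob door's gap. The plate is flat at z≈106 mm, the handle top is at 156 mm, and the gripper is clear. Handing in.

```bash
python3 -c "
from cell import env
print(env.sign_off())"
```

```text
the job is handed in; nothing more can be done
None
```

The feeler gauge is standing in the gap beside the knob door with its stop plate flat on the wood; I released it, backed the gripper clear and handed the job in at about 9.5 s.

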